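Load the front light and latch the charging tray

ROBOT

A 6-joint arm with a two-finger parallel gripper is mounted at the origin on the work surface. World frame = base frame: x ahead of the robot, y to its left, z up, the work surface at z = 0. Lengths are in mm, angles in degrees, forces in N, time in s.
With the tool pointing down it reaches from about 350 to 850 mm from the base axis. Payload 8.1 kg.
Tool frame: the origin (TCP) lies between the finger pads; the fingertips stand 22 mm ahead of it and the grasp point (between the pads) lies 3 mm ahead of it (r.nose_length is the z of the fingertips in the tool frame, in mm); z points along the fingers, x is the direction in which the jaws open and shut, and the axes are right-handed (so a half turn about z gives the same grasp; the last joint's range is limited). The gripper opens to 85 mm and grips with 20 to 120 N. Pads are 22 mm wide; open, the fingers measure 114 mm over their backs; the gripper's body (76 mm by 85 mm) begins 54 mm behind the grasp point. The pads swing forward as they close: fully open they stand 13 mm farther back than shut.
Start: joints at [-72.903, 7.471, 85.268, -0, 87.261, -4.893], TCP at [224.688, -556.346, 253.292] pointing down, gripper open.
Joint ranges: [-169.43, 169.43], [-51.17, 129.36], [1.28, 143.12], [-76.62, 256.62], [0, 156.53], [-152.29, 152.29]. Speed limits (degrees/s): [136.94, 136.94, 159.86, 180, 180, 180].

INTERFACE

Orientations are given as [roll, pitch, yaw] about the fixed x, y, z axes, in that order (R = Rz(yaw) Ry(pitch) Rx(roll)).
In Python, from bench import r gives the robot as it stands.
- The arm moves only by the shell command python3 -m jog 'ROWS' [FORCE]. ROWS is JSON, a list of rows, each a list of 5 numbers: the shift along the tool's x, y, z in m, then the turn about the tool's z in degrees, then the opening in per cent of the stroke, from 0 (shut) to 100 (fully open). A call has 1 to 8 rows; each row is the pose to reach, as a shift and turn from the pose measured when the call began, along the tool's axes at that moment; what a row does not reach only later rows make up. A row lasts 1/10 s, in which the tool goes at most 50 mm and 8.59 degrees, less where a joint would pass 70% of its speed; a pose out of reach is approached as far as the arm can. A call with a gripper value outside its range is refused whole. The fingers move at their own pace and stop on an object; FORCE is the grip in N (left out, the last holds). Time passes only in rows, so rows that repeat a pose let the fingers close. It gives the time, the measured TCP pose, the force and the opening at its end, in the units of the state.
- r.sense(): the state, without advancing time (a new reading comes with each control period).
- r.snapshot(name): name is "scene" or "top" or "wrist"; returns a dict with "image" (384x512x3 uint8, red, green, blue), "K" (3x3 intrinsics, pixels), "distortion" ([k1, k2, p1, p2, k3] as OpenCV has them; the pictures are not rectified), "T" (4x4, takes a point from camera to world coordinates); the wrist camera has in their place "tool_from_camera" (4x4, takes a point from camera to tool coordinates, whose origin is the TCP and whose axes are the tool frame's). Camera axes: x right, y down, z forward; pixel columns grow to the right and rows downward; lengths in mm; the calibration is good to about 2 mm. A picture is of the moment at which its call begins: read the wrist's pose just before it. There is no depth.
- r.hand_in(): hands the job in, once; it reports no verdict.
Trained networks look in a picture, given as the dict that the camera call returned (one of the last four; its "shot" number tells which), for a name from the list of things; names that differ only in an ending like _2 or _b are one class to them, and where a whole thing is asked for, a point or a joint stands for the part that bears it (a point fixed in the world has none). Each returns a list of dicts, best first, with "conf" (0 to 1); they miss things now and then, are a little off and sometimes report something else, mostly with a low value. They report only what shows in the picture. A call takes as long as a camera call. They do not tell look-alikes from the thing itself.
- r.search_frame(picture, label): "bbox" ([left, top, right, bottom] in pixels, round what is visible of it).
- r.pinpoint(picture, label): "uv" ([column, row] in pixels: a listed point, or the origin of a listed thing).
The state is a dict: "time": time; "joint_pos": joint angles; "qd": joint speeds; "joint_efforts": joint torques, N m; "tool_pos": TCP position; "tcp_rot": TCP orientation; "ft_force": force on the tool from outside, world axes, zero at the start; "wrist_torque": the same for the moment, N m; "finger_gap": finger opening in mm.
Only numpy, scipy, OpenCV 4.12 (cv2) and the standard library are available. Lean on these libraries where they do the work, as an engineer would, in place of code of your own. Each camera call takes 0.05 s, during which the arm holds its last target. There are 200 camera calls.

TASK

Put the white front light upright into the pocket of the charging dock's tray. Then press the tray gently straight in until its push-push latch catches, without leaning hard on it once it comes up against the end, let go, and make sure the tray stays in with the light in it. Leave the other things on the shelf as they are.

Things in the scene. Friction and masses are not known exactly. Their poses are not given: they have to be found in the camera images.
- light: white bicycle front light, a rounded box 42 x 30 x 34 mm (x, y, z) with a round grey lens drum of 29 mm diameter on its -x end, 50 mm long in all, 65 to 125 g, standing upright. Origin: centre of its underside (middle of the box is 4 mm to +x); x along its length, lens at -x, z up. Grasp it across its 30 mm width (y).
- dock: grey charging dock fixed to the shelf, a box 170 x 110 x 76 mm (x, y, z), open at the front; origin: centre of its underside, z up, x points from the open front to the back (front face at x = -85 mm). The black tray slides in along this x. A caught tray springs back 7 to 9 mm on letting go and stays; an uncaught one slides all the way out; pressing a caught one again as hard releases it.
- tray (a joint): how far the tray is pressed in, m: 0 = fully out, as at the start. A spring pushes it out, 2 N at 0, 4.5 N at 0.06. The push-push latch catches only when pressed past its resting place, somewhere from 0.049 to 0.068 (unseen, differs each time), against a stiff bumper (7 N per mm): a push risen to 12 to 14 N catches, 9 N may not, over 18 N strains it. Latched it rests at 0.041 to 0.060.
- tray_front (a point): centre of the outer face of the tray's upright front panel, where to push; moves with the tray, 34 mm above the shelf, 72 mm in front of the dock when fully out. The panel is 90 mm wide, 8 mm thick and reaches from 8 to 60 mm above the shelf. Axes as the dock's.
- tray_in (a point): centre of the floor of the tray's pocket for the light; moves with the tray, 17 mm above the shelf, 37 mm to +x of tray_front. The pocket is 58 mm long (x), 38 mm wide (y); side and rear walls 14 mm high (top 31 mm above the shelf), the front panel closes its front end. Axes as the dock's. The light goes in with its length along x, either way round.
- levers: bystander: three black tire levers stacked flat in a clip, 118 x 20 x 18 mm, length along x; origin at the centre of the underside
- turntable: bystander: blue turntable of 170 mm diameter, 18 mm high, carrying a holder with upright hex keys, about 130 mm high in all; origin at the centre of the underside
- clearbox: bystander: clear box with clip-on lid, 126 x 178 x 61 mm; origin at the centre of the underside
- wrench: bystander: steel pedal wrench 280 mm long lying flat along its x axis; origin under its middle
Not all that is in view belongs to the job. What is shaped like the light but orange is not meant.

How it is judged (in metres and radians):
On the way, in this order (a step that is already met when the one before it is completed fails the run):
1. the light stands released in the pocket while the tray is still out (x of light in the frame of tray_in between -0.014 and 0.014 m and y of light in the frame of tray_in between -0.01 and 0.01 m and z of light in the frame of tray_in below 0.006 m and angle between light's own z axis and vertical below 0.2 rad and contact force between each of the fingers, the arm and light below 0.1 N and value of joint tray below 0.02 m), for 0.2 s.
2. the tray stays in by itself, the robot off it (value of joint tray above 0.038 m and contact force between each of the fingers, the arm and tray below 0.1 N), for 0.5 s.
At the end, for the whole second after the job is handed in: The tray is held by its latch (joint above 0.038 m and still, robot off it) with the light upright (tilt under 0.2 rad) and at rest on the pocket floor (its origin within 14 mm along and 10 mm across of tray_in, less than 6 mm above it) (all of step 2 and x of light in the frame of tray_in between -0.014 and 0.014 m and y of light in the frame of tray_in between -0.01 and 0.01 m and z of light in the frame of tray_in below 0.006 m and angle between light's own z axis and vertical below 0.2 rad and contact force between each of the fingers, the arm and light below 0.1 N and velocity of joint tray between -0.005 and 0.005 m/s and linear speed of light below 0.01 m/s); the robot touches nothing.
It fails at once if the robot pushes on the tray with more than 18 N (contact force between any of the fingers, the arm and tray above 18 N).
It fails at once if a bystander is moved by more than 20 mm (distance of any of levers, turntable, clearbox, wrench from where it was at the start of the episode above 0.02 m).
It also fails if it takes over 54 s, if anything falls off the work surface, if the arm or the gripper's body presses on something with over 40 N, if the wrist force passes 120 N, or if a joint passes its speed limit or range.

## Working session

There is one attempt and no reset: what is moved stays moved. The work goes in short steps, Python scripts to look and compute and a shell command to move; the robot and the scene stay as the last step left them, time stands still between calls to the robot, and variables do not carry over. Pictures are saved under pics/ and viewed, about 8 in all and at most 12, crops included, and the job is handed in when it is done.

```bash
ls; mkdir -p pics
cat > h.py <<'E'
import numpy as np,cv2,json
from bench import r
from scipy.spatial.transform import Rotation as R
def tool():
    s=r.sense();T=np.eye(4);a=np.array(s['tcp_rot']);
    T[:3,:3]=R.from_euler('xyz',a,degrees=True).as_matrix();T[:3,3]=s['tool_pos'];return T
def shot(n,save=None):
    Tt=tool();p=r.snapshot(n)
    if n=='wrist': p['Tw']=Tt@np.array(p['tool_from_camera'])
    else: p['Tw']=np.array(p['T'])
    if save: cv2.imwrite('pics/'+save,p['image'][:,:,::-1])
    return p
def at(p,uv,z):
    q=cv2.undistortPoints(np.array([[uv]],float),np.array(p['K']),np.array(p['distortion']))[0,0]
    d=p['Tw'][:3,:3]@[q[0],q[1],1];o=p['Tw'][:3,3];return o+d*(z-o[2])/d[2]
def proj(p,X):
    T=np.linalg.inv(p['Tw']);X=np.atleast_2d(X)
    return cv2.projectPoints(X.astype(float),cv2.Rodrigues(T[:3,:3])[0],T[:3,3],np.array(p['K']),np.array(p['distortion']))[0][:,0]
E
python3 - <<'E'
from h import *
print(r.sense())
Z=dict(light=0,dock=0,tray_front=34,tray_in=17,levers=0,turntable=0,clearbox=0,wrench=0)
ims=[]
for n in ('scene','top'):
    p=shot(n);ims.append(p['image'])
    print(n,p['Tw'][:3,3].round())
    for l,z in Z.items():
        for d in r.pinpoint(p,l)[:3]: print(l,np.round(d['uv']),round(d['conf'],2),at(p,d['uv'],z).round(1))
cv2.imwrite('pics/a.png',cv2.resize(np.vstack(ims),None,fx=.78,fy=.78)[:,:,::-1])
cv2.imwrite('pics/top.png',ims[1][:,:,::-1])
cv2.imwrite('pics/scene.png',ims[0][:,:,::-1])
E
```

```text
pics
{'time': 0.0, 'joint_pos': array([-7.29037533e+01,  7.51660913e+00,  8.53302975e+01,  1.45834418e-03,
        8.72596362e+01, -4.89298367e+00]), 'qd': array([ 0.03681082,  0.01881437,  0.06066131, -0.01188041,  0.02302309,
       -0.06697469]), 'joint_efforts': array([ 1.76605199e-04, -5.69394958e+01, -5.00551736e+01, -1.55789990e-04,
        1.50359992e-02, -3.96738983e-06]), 'tool_pos': array([ 224.53978761, -555.85563952,  252.21896834]), 'tcp_rot': array([-1.79989461e+02,  1.06030373e-01, -6.80108309e+01]), 'ft_force': array([ 0.42889867, -0.22833019, -0.21325738]), 'wrist_torque': array([-0.00496633,  0.00528693,  0.05103335]), 'finger_gap': 85.21594053084978}
scene [1347.  627.  717.]
light [188. 150.] 0.67 [ 464.9 -306.3    0. ]
light [182. 162.] 0.59 [ 532.5 -267.6    0. ]
dock [196. 219.] 0.93 [723.2 -29.2   0. ]
tray_front [119. 182.] 0.61 [ 761.4 -288.7   34. ]
tray_front [234. 181.] 0.58 [560.4 -30.8  34. ]
tray_in [224. 191.] 0.75 [595.4 -36.4  17. ]
levers [331. 209.] 0.52 [467.1 241.1   0. ]
turntable [122. 181.] 0.55 [ 724.  -330.6    0. ]
clearbox [308. 272.] 0.6 [713.5 313.5   0. ]
wrench [387. 255.] 0.64 [549.2 437.7   0. ]
top [ 489.   60. 1183.]
light [370. 211.] 0.8 [ 527.7 -254.9    0. ]
light [391. 240.] 0.65 [ 447.3 -310.4    0. ]
dock [284. 147.] 0.69 [704.6 -29.3   0. ]
tray_front [288. 205.] 0.69 [546.8 -33.7  34. ]
tray_in [286. 188.] 0.76 [592.4 -29.7  17. ]
levers [181. 236.] 0.94 [470.4 250.3   0. ]
turntable [394. 138.] 0.66 [ 725.2 -330.4    0. ]
turntable [180. 239.] 0.55 [463.8 252.8   0. ]
clearbox [156. 148.] 0.82 [708.6 316.1   0. ]
wrench [114. 212.] 0.96 [540. 431.   0.]
```

Run:
```python
import cv2,numpy as np
t=cv2.imread('pics/top.png')
a=cv2.resize(t[100:300,230:430],(580,580));
s=cv2.imread('pics/scene.png');b=cv2.resize(s[130:210,140:240],(220,176))
o=np.zeros((580,800,3),np.uint8);o[:,:580]=a;o[:176,580:]=b;o[200:365,580:]=cv2.resize(s,(220,165))
cv2.imwrite('pics/c1.png',o)
```

```text
(no output)
```

View pics/c1.png

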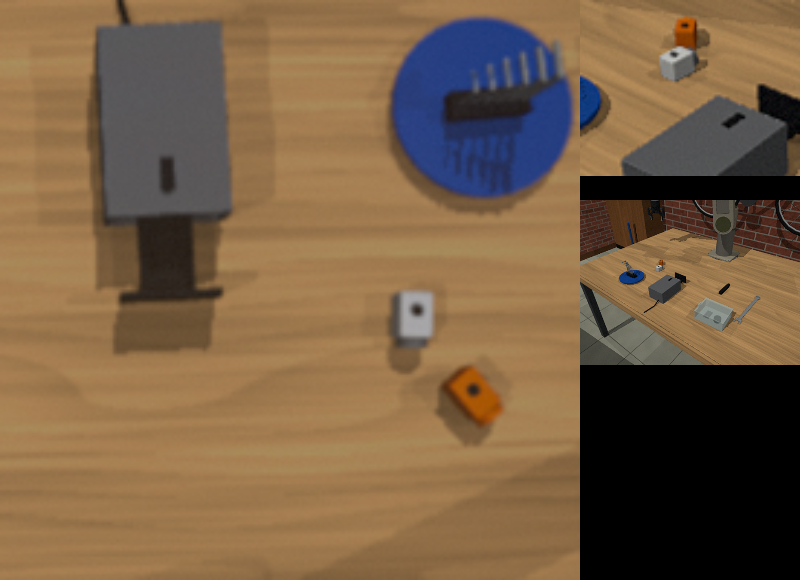

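The white light is at about top (370,211) (crop 415,318) and its orange look-alike at (391,240) (crop 472,393). White fits the description. The tray is out at (288,205).

```bash
cat >> h.py <<'E'
def go(x,y,z,yaw):
    T=tool();d=T[:3,:3].T@(np.array([x,y,z])-T[:3,3])
    cy=R.from_matrix(T[:3,:3]).as_euler('xyz',degrees=True)[2]
    print('rows: ',(d/1000).round(4),'turn',round((cy-yaw+180)%360-180,2))
E
python3 -m jog '[[-0.083,-0.197,0.02,11,100],[-0.166,-0.394,0.04,22,100],[-0.166,-0.394,0.04,22,100],[-0.166,-0.394,0.04,22,100],[-0.166,-0.394,0.04,22,100],[-0.166,-0.394,0.04,22,100],[-0.166,-0.394,0.04,22,100],[-0.166,-0.394,0.04,22,100]]'
python3 -c "
from h import *
go(528,-255,210,-90)"
```

```text
time: 1.7
tool_pos: [505.7, -276.6, 216.5]
tcp_rot: [-180.0, -0.0, -90.0]
ft_force: [1.0, -0.3, -0.4]
finger_gap: 85.7
rows:  [-0.0216 -0.0223  0.0065] turn -0.01
```

```bash
python3 -m jog '[[-0.022,-0.01,0,0,100],[-0.022,-0.01,0,0,100],[-0.022,-0.01,0,0,100]]'
python3 - <<'E'
from h import *
p=shot('wrist','w1.png')
im=p['image']
for d in r.pinpoint(p,'light')[:3]: print('pin',np.round(d['uv'],1),round(d['conf'],2),at(p,d['uv'],0).round(1))
for d in r.search_frame(p,'light')[:3]: print('box',np.round(d['bbox'],1),round(d['conf'],2))
# white top face
hsv=cv2.cvtColor(im,cv2.COLOR_RGB2HSV)
m=((hsv[:,:,1]<50)&(hsv[:,:,2]>120)).astype(np.uint8)
c=sorted(cv2.findContours(m,0,2)[0],key=cv2.contourArea)[-2:]
for k in c:
    q=np.array([at(p,u,34)[:2] for u in k[:,0]],np.float32)
    print(cv2.contourArea(k),cv2.minAreaRect(k),cv2.minAreaRect(q))
E
```

```text
time: 2.0
tool_pos: [515.9, -254.2, 216.5]
tcp_rot: [-180.0, -0.1, -89.9]
ft_force: [-0.7, 0.7, 0.5]
finger_gap: 85.3
pin [260.  153.8] 0.88 [ 529.5 -259.2    0. ]
pin [306.2 224.4] 0.76 [ 455.6 -307.7    0. ]
box [282.  198.5 341.8 255.8] 0.83
box [240.7 132.  277.7 188.8] 0.76
1389.5 ((258.121826171875, 155.12806701660156), (33.23961639404297, 45.83567428588867), 1.4320961236953735) ((533.0684814453125, -256.9737243652344), (29.26587677001953, 40.8720703125), 88.06661224365234)
```

View pics/w1.png

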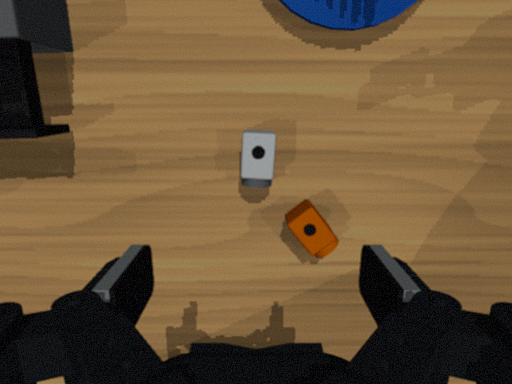

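```bash
python3 -c "
from h import *
print(r.nose_length)
go(533,-257,38,-92)"
```

```text
22.0
rows:  [ 0.0011 -0.0177  0.1787] turn 1.9
```

```bash
python3 -m jog '[[0.001,-0.016,0.03,2,100],[0.001,-0.017,0.08,2,100],[0.001,-0.017,0.12,2,100],[0.001,-0.017,0.15,2,100],[0.001,-0.017,0.172,2,100],[0.001,-0.017,0.178,2,100],[0.001,-0.017,0.178,2,100]]'
python3 -m jog '[[0,0,0.001,0,20],[0,0,0.001,0,20],[0,0,0.001,0,20],[0,0,0.001,0,20],[0,0,0.001,0,20],[0,0,0.001,0,20],[0,0,0.001,0,20]]' 30
```

```text
time: 2.85
tool_pos: [531.2, -257.5, 38.0]
tcp_rot: [179.9, -0.0, -92.2]
ft_force: [0.0, -0.2, -0.0]
finger_gap: 85.4
time: 3.55
tool_pos: [532.0, -257.8, 38.1]
tcp_rot: [-180.0, -0.1, -92.2]
ft_force: [-1.4, -0.4, 6.5]
finger_gap: 29.5
```

```bash
python3 -m jog '[[0,0,-0.03,0,20],[0,0,-0.08,0,20],[0,0,-0.13,0,20],[-0.05,0.01,-0.16,-2,20],[-0.1,0.02,-0.17,-4,20],[-0.15,0.02,-0.17,-4,20],[-0.19,0.02,-0.17,-4,20],[-0.19,0.02,-0.17,-4,20]]'
python3 -m jog '[[0,0,0,0,20],[0,0,0,0,20]]'
python3 - <<'E'
from h import *
p=shot('wrist','w2.png')
q=shot('top')
for pp in (p,q):
  for l,z in (('tray_front',34),('tray_in',17),('dock',0)):
    for d in r.pinpoint(pp,l)[:2]: print(l,np.round(d['uv'],1),round(d['conf'],2),at(pp,d['uv'],z).round(1))
E
```

```text
time: 4.35
tool_pos: [519.0, -61.5, 208.2]
tcp_rot: [-179.9, 0.1, -87.8]
ft_force: [-0.3, -1.5, -1.2]
finger_gap: 29.5
time: 4.55
tool_pos: [518.9, -61.6, 208.1]
tcp_rot: [-180.0, 0.1, -87.8]
ft_force: [0.2, 0.3, -1.5]
finger_gap: 29.0
tray_front [227.1 142.2] 0.89 [548.  -36.3  34. ]
tray_in [225.6  97.9] 0.72 [584.5 -33.   17. ]
tray_front [289.4 203.7] 0.65 [549.5 -36.9  34. ]
tray_front [394.7 135.8] 0.18 [ 723.5 -322.4   34. ]
tray_in [285.7 189.2] 0.93 [589.  -29.6  17. ]
dock [285.9 147.8] 0.8 [702.6 -34.7   0. ]
dock [155.  147.9] 0.34 [710.3 319.7   0. ]
```

View pics/w2.png

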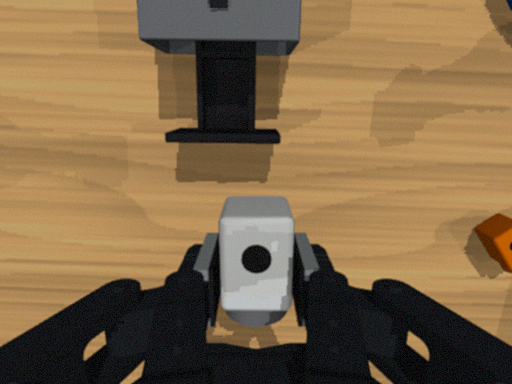

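Run:
```python
import cv2,numpy as np
t=cv2.imread('pics/w2.png')[20:160,130:310]
t=(255*(t/255.)**.4).astype(np.uint8)
cv2.imwrite('pics/c2.png',cv2.resize(t,None,fx=4.2,fy=4.2,interpolation=cv2.INTER_CUBIC))
```

```text
(no output)
```

View pics/c2.png

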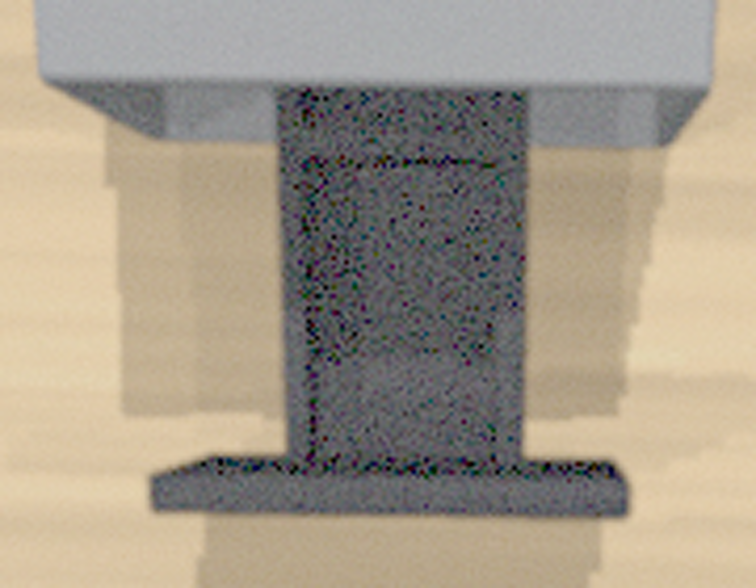

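```bash
cat > m.py <<'E'
from h import *
p=r.snapshot('wrist');p['Tw']=tool()@np.array(p['tool_from_camera'])
def u(a,b): return (130+a/4.2-.38,20+b/4.2-.38)
def yaw(L,Rr): d=L-Rr; return np.degrees(np.arctan2(-d[0],d[1])).round(2)
A,B=at(p,u(153,513),60),at(p,u(627,517),60);print('panel front top',A.round(1),B.round(1),((A+B)/2).round(1),np.linalg.norm(A-B).round(1),yaw(A,B))
A,B=at(p,u(153,477),60),at(p,u(627,481),60);print('panel back top',A.round(1),B.round(1),((A+B)/2).round(1),yaw(A,B))
A,B=at(p,u(45,80),76),at(p,u(712,85),76);print('dock top',A.round(1),B.round(1),((A+B)/2).round(1),np.linalg.norm(A-B).round(1),yaw(A,B))
for v in (110,250,440):
  A,B=at(p,u(280+8*(v-95)/365,v),31),at(p,u(527-4*(v-95)/360,v),31);print('walls',A.round(1),B.round(1),((A+B)/2).round(1),np.linalg.norm(A-B).round(1))
E
python3 m.py
```

```text
panel front top [549.8   8.8  60. ] [552.3 -79.2  60. ] [551.1 -35.2  60. ] 88.0 1.64
panel back top [556.5   8.6  60. ] [559.  -78.8  60. ] [557.7 -35.1  60. ] 1.64
dock top [621.4  20.3  76. ] [624.6 -88.   76. ] [623.  -33.9  76. ] 108.3 1.68
walls [624.3 -10.5  31. ] [626.1 -57.8  31. ] [625.2 -34.1  31. ] 47.3
walls [598.7 -10.9  31. ] [600.4 -58.4  31. ] [599.6 -34.7  31. ] 47.5
walls [562.  -11.5  31. ] [563.7 -59.3  31. ] [562.8 -35.4  31. ] 47.8
```

```bash
python3 -c "
from h import *
go(590.5,-34.3,110,-88.4)"
```

```text
rows:  [-0.0249 -0.0724  0.0982] turn 0.51
```

```bash
python3 -m jog '[[-0.013,-0.036,0.01,0.5,20],[-0.025,-0.072,0.03,0.5,20],[-0.025,-0.0725,0.06,0.5,20],[-0.025,-0.0725,0.09,0.5,20],[-0.025,-0.0725,0.098,0.5,20],[-0.025,-0.0725,0.098,0.5,20],[-0.025,-0.0725,0.098,0.5,20]]'
python3 - <<'E'
from h import *
go(590.5,-34.3,57,-88.4)
p=shot('wrist'); t=p['image'][:,:,::-1][0:320,100:400]
t=(255*(t/255.)**.5).astype(np.uint8)
cv2.imwrite('pics/c3.png',cv2.resize(t,None,fx=1.8,fy=1.8))
E
```

```text
time: 5.7
tool_pos: [591.3, -34.5, 111.9]
tcp_rot: [-179.8, 0.0, -88.4]
ft_force: [1.3, 0.1, 0.2]
finger_gap: 29.7
rows:  [-0.0002  0.001   0.0549] turn -0.01
```

View pics/c3.png

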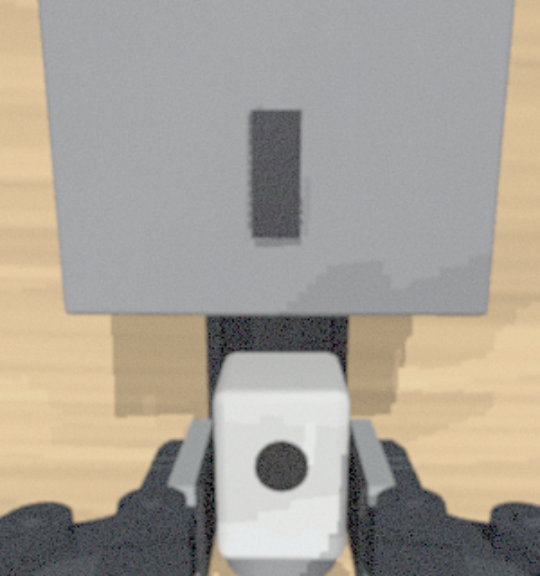

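```bash
python3 -m jog '[[0,0.001,0.02,0,20],[0,0.001,0.035,0,20],[0,0.001,0.045,0,20],[0,0.001,0.051,0,20],[0,0.001,0.054,0,20],[0,0.001,0.0555,0,20],[0,0.001,0.056,0,20]]'
```

```text
time: 6.45
tool_pos: [591.3, -34.6, 56.8]
tcp_rot: [-179.7, 0.0, -88.4]
ft_force: [-0.7, -0.1, -1.4]
finger_gap: 29.4
```

```bash
python3 -m jog '[[0,0,0.001,0,20],[0,0,0.0015,0,20],[0,0,0.002,0,20]]'
```

```text
time: 6.75
tool_pos: [591.6, -34.6, 55.1]
tcp_rot: [-179.7, 0.0, -88.4]
ft_force: [0.5, -0.2, 4.0]
finger_gap: 29.3
```

```bash
python3 -m jog '[[0,0,0,0,45],[0,0,0,0,55],[0,0,0,0,55],[0,0,0,0,55],[0,0,-0.02,0,55],[0,0,-0.06,0,55],[0,0,-0.11,0,55],[0,0,-0.12,0,55]]'
python3 -m jog '[[0,0.06,-0.02,0,0],[0,0.12,-0.03,0,0],[0,0.17,-0.03,0,0],[0,0.2,-0.03,0,0],[0,0.2,-0.03,0,0],[0,0.2,-0.03,0,0]]'
python3 - <<'E'
from h import *
p=shot('top');q=shot('wrist')
for pp in (p,q):
  for l,z in (('tray_front',34),('light',17)):
    for d in r.pinpoint(pp,l)[:2]: print(l,np.round(d['uv'],1),round(d['conf'],2),at(pp,d['uv'],z).round(1))
t=q['image'][:,:,::-1]; t=(255*(t/255.)**.5).astype(np.uint8)
s=(255*(p['image'][:,:,::-1][130:230,240:340]/255.)**.5).astype(np.uint8)
o=np.zeros((384,800,3),np.uint8);o[:,:512]=t;o[:288,512:]=cv2.resize(s,(288,288));cv2.imwrite('pics/c4.png',o)
E
```

```text
time: 7.55
tool_pos: [594.5, -35.1, 182.5]
tcp_rot: [-179.1, -0.1, -88.4]
ft_force: [1.5, -0.5, 1.4]
finger_gap: 46.9
time: 8.15
tool_pos: [393.6, -40.8, 209.9]
tcp_rot: [-179.0, -0.1, -88.4]
ft_force: [0.7, -0.2, -0.1]
finger_gap: 0.1
tray_front [288.1 204.2] 0.64 [548.3 -33.5  34. ]
light [287.8 192.4] 0.76 [580.4 -34.9  17. ]
light [181.7 234.7] 0.62 [475.1 246.2  17. ]
```

View pics/c4.png

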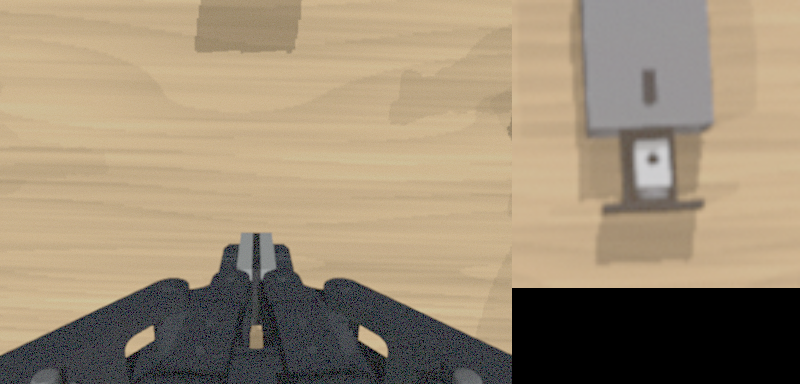

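Run:
```python
from h import *
go(505,-36.8,38,-88.4)
print(np.round(r.snapshot('wrist')['tool_from_camera'],2))
```

```text
rows:  [-0.001  -0.1077  0.1729] turn 0.01
[[   1.      0.      0.      0.47]
 [  -0.      0.97    0.26  -65.02]
 [  -0.     -0.26    0.97 -121.57]
 [   0.      0.      0.      1.  ]]
```

```bash
python3 -m jog '[[-0.001,-0.05,0.03,0,0],[-0.001,-0.09,0.07,0,0],[-0.001,-0.1077,0.11,0,0],[-0.001,-0.1077,0.15,0,0],[-0.001,-0.1077,0.17,0,0],[-0.001,-0.1077,0.172,0,0],[-0.001,-0.1077,0.172,0,0]]'
python3 -m jog '[[0,-0.008,0,0,0],[0,-0.016,0,0,0],[0,-0.022,0,0,0],[0,-0.026,0,0,0],[0,-0.026,0,0,0]]'
python3 -c "
from h import *
go(540,-35.8,38,-88.4)"
```

```text
time: 9.2
tool_pos: [504.7, -36.7, 38.4]
tcp_rot: [-179.3, -0.0, -88.4]
ft_force: [0.3, 0.4, 1.2]
finger_gap: -0.5
time: 9.7
tool_pos: [531.7, -36.0, 39.3]
tcp_rot: [-179.2, -0.1, -88.4]
ft_force: [0.6, -0.4, -0.3]
finger_gap: -0.1
rows:  [ 0.     -0.0083  0.0014] turn 0.03
```

```bash
python3 -m jog '[[0,-0.003,0.001,0,0],[0,-0.006,0.001,0,0],[0,-0.008,0.001,0,0],[0,-0.009,0.001,0,0]]'
python3 -m jog '[[0,-0.002,0,0,0],[0,-0.004,0,0,0],[0,-0.006,0,0,0],[0,-0.008,0,0,0],[0,-0.01,0,0,0]]'
```

```text
time: 10.1
tool_pos: [540.3, -35.7, 38.2]
tcp_rot: [-179.3, -0.0, -88.4]
ft_force: [-2.2, 0.5, 1.7]
finger_gap: 0.0
time: 10.6
tool_pos: [550.2, -35.4, 38.1]
tcp_rot: [-179.3, -0.0, -88.4]
ft_force: [-3.0, -0.7, -0.1]
finger_gap: 0.1
```

```bash
python3 -m jog '[[0,-0.003,0,0,0],[0,-0.006,0,0,0],[0,-0.01,0,0,0],[0,-0.014,0,0,0],[0,-0.018,0,0,0],[0,-0.021,0.0,0,0],[0,-0.023,0.0,0,0],[0,-0.024,0,0,0]]'
python3 -m jog '[[0,-0.002,0.001,0,0],[0,-0.004,0.001,0,0],[0,-0.006,0.001,0,0],[0,-0.0075,0.001,0,0],[0,-0.009,0.001,0,0],[0,-0.01,0.001,0,0]]'
```

```text
time: 11.4
tool_pos: [574.3, -34.6, 38.2]
tcp_rot: [-179.3, -0.0, -88.4]
ft_force: [-4.3, -1.3, -1.5]
finger_gap: -0.1
time: 12.0
tool_pos: [584.4, -34.3, 37.4]
tcp_rot: [-179.3, -0.0, -88.4]
ft_force: [-3.1, -0.9, 0.9]
finger_gap: 0.1
```

```bash
cat > g <<'E'
#!/bin/bash
# prints x & force; fails when the push exceeds 7 N
awk '/tool_pos|ft_force/{print; if(/ft_force/){gsub(/[\[\],]/," ");f=$2}} END{exit (f<-7)}'
E
chmod +x g; set -e
python3 -m jog '[[0,-0.001,0,0,0],[0,-0.002,0,0,0],[0,-0.003,0,0,0]]' | ./g
python3 -m jog '[[0,-0.0005,0,0,0],[0,-0.001,0,0,0]]' | ./g
python3 -m jog '[[0,-0.0005,0,0,0],[0,-0.001,0,0,0]]' | ./g
python3 -m jog '[[0,-0.0005,0,0,0],[0,-0.001,0,0,0]]' | ./g
python3 -m jog '[[0,-0.0005,0,0,0],[0,-0.001,0,0,0]]' | ./g
python3 -m jog '[[0,-0.0005,0,0,0],[0,-0.001,0,0,0]]' | ./g
python3 -m jog '[[0,-0.0005,0,0,0],[0,-0.001,0,0,0]]' | ./g
python3 -m jog '[[0,-0.0005,0,0,0],[0,-0.001,0,0,0]]' | ./g
```

```text
tool_pos: [587.5, -34.2, 37.4]
ft_force: [-4.3, -0.3, 0.8]
tool_pos: [588.5, -34.2, 37.4]
ft_force: [-3.6, 0.3, 0.5]
tool_pos: [589.5, -34.2, 37.4]
ft_force: [-3.9, -0.3, 0.5]
tool_pos: [590.5, -34.2, 37.4]
ft_force: [-4.1, -0.6, 0.5]
tool_pos: [591.6, -34.2, 37.4]
ft_force: [-4.0, 0.0, -0.0]
tool_pos: [592.6, -34.1, 37.4]
ft_force: [-4.4, -0.5, -1.4]
tool_pos: [593.6, -34.1, 37.4]
ft_force: [-4.9, -1.1, -0.4]
tool_pos: [594.6, -34.1, 37.4]
ft_force: [-4.6, -0.7, 1.0]
```

```bash
set -e
python3 -m jog '[[0,-0.0005,0,0,0],[0,-0.001,0,0,0]]' | ./g
python3 -m jog '[[0,-0.0005,0,0,0],[0,-0.001,0,0,0]]' | ./g
python3 -m jog '[[0,-0.0005,0,0,0],[0,-0.001,0,0,0]]' | ./g
python3 -m jog '[[0,-0.0005,0,0,0],[0,-0.001,0,0,0]]' | ./g
python3 -m jog '[[0,-0.0005,0,0,0],[0,-0.001,0,0,0]]' | ./g
python3 -m jog '[[0,-0.0005,0,0,0],[0,-0.001,0,0,0]]' | ./g
python3 -m jog '[[0,-0.0005,0,0,0],[0,-0.001,0,0,0]]' | ./g
python3 -m jog '[[0,-0.0005,0,0,0],[0,-0.001,0,0,0]]' | ./g
python3 -m jog '[[0,-0.0005,0,0,0],[0,-0.001,0,0,0]]' | ./g
python3 -m jog '[[0,-0.0005,0,0,0],[0,-0.001,0,0,0]]' | ./g
```

```text
tool_pos: [595.6, -34.1, 37.4]
ft_force: [-4.0, 0.6, 1.1]
tool_pos: [596.5, -34.0, 37.3]
ft_force: [-6.1, -0.4, 1.7]
tool_pos: [597.0, -34.0, 37.3]
ft_force: [-8.9, -0.6, 4.1]
```

```bash
python3 -m jog '[[0,-0.0002,0,0,0],[0,-0.0004,0,0,0]]' | ./g
```

```text
tool_pos: [596.8, -34.0, 37.2]
ft_force: [-7.6, -0.6, 3.4]
```

```bash
python3 -m jog '[[0,-0.0004,0,0,0],[0,-0.0009,0,0,0],[0,-0.0011,0,0,0]]' | ./g
```

```text
tool_pos: [597.1, -34.0, 37.0]
ft_force: [-9.1, -1.2, 5.5]
```

```bash
python3 -m jog '[[0,-0.0007,-0.0003,0,0],[0,-0.0014,-0.0003,0,0],[0,-0.002,-0.0003,0,0]]' | ./g
```

```text
tool_pos: [597.5, -33.9, 36.9]
ft_force: [-13.2, -1.0, 5.3]
```

```bash
python3 -m jog '[[0,0.002,0,0,0],[0,0.005,0,0,0],[0,0.008,0,0,0],[0,0.012,0,0,0],[0,0.016,0,0,0],[0,0.02,0,0,0],[0,0.024,0,0,0],[0,0.026,0,0,0]]'
python3 - <<'E'
from h import *
q=shot('top')
for d in r.pinpoint(q,'tray_front')[:2]: print(np.round(d['uv'],1),round(d['conf'],2),at(q,d['uv'],34).round(1))
E
```

```text
time: 15.9
tool_pos: [571.1, -34.7, 36.8]
tcp_rot: [-179.8, -0.0, -88.4]
ft_force: [-1.0, 0.3, -1.2]
finger_gap: -0.1
[395.5 137.3] 0.6 [ 719.5 -324.3   34. ]
```

```bash
python3 -m jog '[[0,0.03,0,0,0],[0,0.07,-0.03,0,0],[0,0.1,-0.08,0,0],[0,0.1,-0.13,0,0],[0,0.1,-0.18,0,0],[0,0.1,-0.18,0,0]]'
python3 - <<'E'
from h import *
print(r.sense()['tool_pos'])
q=shot('wrist');p=shot('top')
for d in r.pinpoint(q,'tray_front')[:2]: print(np.round(d['uv'],1),round(d['conf'],2),at(q,d['uv'],34).round(1))
g=lambda t:(255*(t[:,:,::-1]/255.)**.5).astype(np.uint8)
o=np.zeros((384,800,3),np.uint8);o[:,:512]=g(q['image']);o[:288,512:]=cv2.resize(g(p['image'][130:230,240:340]),(288,288));cv2.imwrite('pics/c5.png',o)
E
```

```text
time: 16.6
tool_pos: [474.2, -38.2, 224.5]
tcp_rot: [-179.2, -0.2, -88.4]
ft_force: [0.4, -0.9, 0.2]
finger_gap: -0.1
[474.18168791 -38.1936956  224.45134494]
[254.9  23.8] 0.87 [603.3 -34.9  34. ]
```

View pics/c5.png

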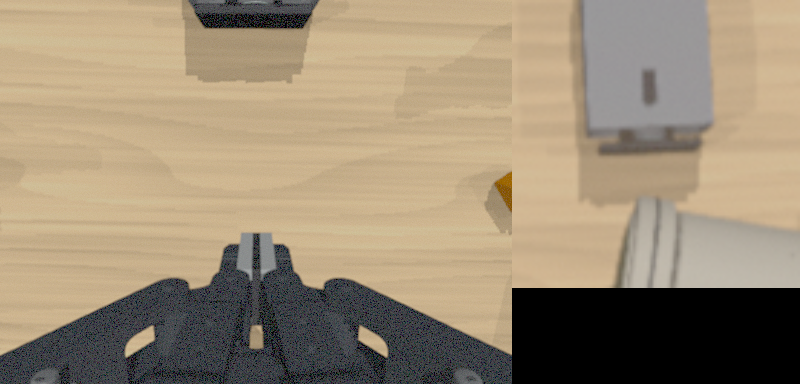

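```bash
python3 -m jog '[[0,-0.02,0,0,0],[0,-0.04,0,0,0],[0,-0.05,0,0,0],[0,-0.05,0,0,0],[0,-0.05,0,0,0],[0,-0.05,0,0,0],[0,-0.05,0,0,0]]'
python3 - <<'E'
from h import *
q=shot('wrist')
for l,z in (('tray_front',34),('light',17)):
  for d in r.pinpoint(q,l)[:2]: print(l,np.round(d['uv'],1),round(d['conf'],2),at(q,d['uv'],z).round(1))
g=lambda t:(255*(t[:,:,::-1]/255.)**.5).astype(np.uint8)
cv2.imwrite('pics/c6.png',cv2.resize(g(q['image'][0:160,150:370]),None,fx=3.5,fy=3.5))
E
```

```text
time: 17.45
tool_pos: [520.7, -36.2, 217.1]
tcp_rot: [-179.8, -0.0, -88.4]
ft_force: [0.1, -1.0, -0.2]
finger_gap: 0.3
tray_front [252.1  82.8] 0.75 [600.3 -31.5  34. ]
light [251.4  84.4] 0.21 [599.7 -30.7  17. ]
```

View pics/c6.png

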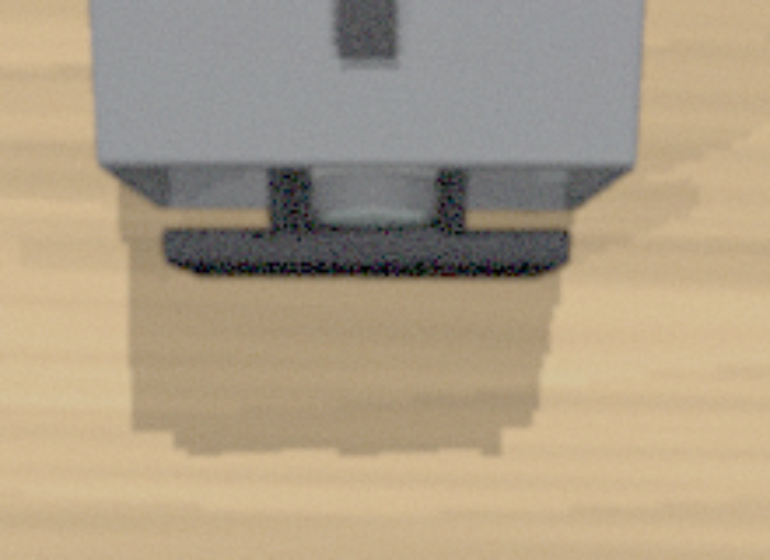

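The tray has stayed at about x = 600, roughly 49 mm in, and the lens shows level and centred between the pocket walls.

```bash
python3 -c "
from bench import r
print(r.hand_in())"
```

```text
the job is handed in; nothing more can be done
None
```

I put the white light in the tray's pocket, pressed the tray in until it latched, backed the robot off, and handed the job in at about 17.5 s.

- **Push:** The tray met its bumper about 57 mm in. I stopped at 13.2 N along the push direction, about 14 N in total at the wrist with the vertical friction included. The 18 N limit was not passed in any reading, but I only had readings at the end of each short move.
- **Tray:** After I let go, it sprang back about 8 mm. Two wrist pictures about 0.8 s apart put its front at x ≈ 603 and 600 mm, roughly 50 mm in. That difference is within measuring error.
- **Light:** Before the push, the top picture showed it upright in the pocket. Afterwards only its lens end shows, level and centred between the pocket walls.
- **Bystanders:** I made no contact with the other things and saw none of them move. I did not measure them again at the end.
- **Checks that failed:** The top camera found no tray front after the push, because the tray was mostly hidden; it reported a spot on the turntable instead. The last light detection had low confidence (0.21), so I relied on the picture for the light's position.

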